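# Load two terminal strips into a spring-fed sloping magazine

### The job

Load the empty spring magazine: pull its follower back up the sloping track until the hinged clamp snaps over the follower's cross-pin and holds it by itself, then lay both terminal strips crosswise in the track, one behind the other and screws up, between the front lugs and the follower. Then press the clamp's tail so that it lets the follower go and the spring pushes the strips tight together against the lugs. Do not tip or push about the bottle, tape, relay and bearing, and let go of everything at the end.

Things in the scene. Friction and masses are not known exactly. Their poses are not given: they have to be found in the camera images.
- magazine: Fixed grey base of the magazine, a plate 250 x 104 x 8 mm on the worktop with legs that carry the sloping track; origin at the centre of its underside. Its x runs level from the low (lug) end of the track to the high (clamp) end, roughly to the robot's right; z up.
- track: Fixed aluminium track on the base, 255 mm long, sloping up at 30 degrees. Origin on its floor, midway across, in the plane of the lugs, 36 mm over the worktop; x up along the slope, y across, z square to the floor. In mm: floor z = 0 from x = -14 to 241; channel 82 wide between walls 15 high with flared lips up to z = 23, 102 apart outside, x = -14 to 131.
- lugs (a point): Same point and axes as the track's origin. The strips must end against the up-slope faces (x = 0) of two steel lugs, 20 mm high, at track x = -14 to 0 mm and y = 26 to 41 mm on either side of the middle; a finger can enter the 52 mm gap between them.
- follower (a joint): Slide of the follower up the track, m: 0 = sprung fully down, stop at 0.11. Black block 74 wide, 30 long, 19 mm high; its front face is at track x = 8 mm + this value. Spring 5.5 N at 0, 10 N at 0.085; damping 45 N s/m. Pulled to about 0.096 its cross-pin is caught by the clamp; let go, it then stays at about 0.088. With two strips pressed against the lugs it reads about 0.028.
- pull_plate (a point): Point on the follower's pull plate: steel, upright to the track floor, 12 mm thick along the track, 34 wide, standing from 16 to 62 mm over the track floor; this point is in the middle of its thickness and width, 46 mm over the floor, at track x = 22 mm + follower value. Axes as the track's.
- clamp (a joint): Hinge of the sprung steel clamp at the top of the track (pivot at track x = 215, z = 12 mm), rad: 0 = down, at rest or clipped over the pin; 0.32 = nose fully lifted. Its nose reaches down-slope to track x = 137 mm, its top at z = 27 mm (keep fingers above). It rides over the pin and drops behind it by itself; pressing the tail 8 mm down (some 5 to 10 N) frees the follower.
- clamp_tail (a point): Middle of the upper face of the clamp's tail: a black thumb plate 34 (along the track) x 30 x 6 mm, up-slope of the pivot (this point 36 mm up-slope of it and 18 mm over it at rest). Press it down square to the track floor. Axes as the track's.
- strip_a_center (a point): Centre (9 mm over its underside) of a loose white twelve-way terminal strip, 18 (x) x 72 (y) x 18 (z) mm, 30 g, lying flat, screws up. Solid only in its lower 10 mm, so take it low, fingertips nearly on the surface, across its 18 mm width (its x). Either strip may be at the front, either way round.
- strip_b_center (a point): The same for the other, like terminal strip.
- tape: Bystander: roll of black insulating tape lying flat, 72 x 79 x 18 mm; origin under its centre.
- dropper_bottle: Bystander: upright dropper bottle, 33 mm across and 102 high (only 13 mm across above 77 mm); origin under its centre.
- relay: Bystander: upright plug-in relay with clear cover, 29 x 23 x 36 mm high; origin under its centre.
- bearing: Bystander: steel ball bearing lying flat, 42 mm across, 13 high; origin under its centre.
There are look-alikes about, which are no part of the job. What is shaped like the part that bears strip_b_center but purple or red is not meant.

How it is judged:
By the outcome, as a careful person would: the job done as asked, in the order asked, and still so for the second after the job is handed in, with the robot touching nothing.
It also fails if it takes over 72 s, if anything falls off the work surface, if the arm or the gripper's body presses on something with over 40 N, if the wrist force passes 120 N, or if a joint passes its speed limit or range.

### The arm

A 7-joint arm with a two-finger parallel gripper is mounted at the origin on a cart in front of the work surface, level with it; the furniture and walls round the work are solid. World frame = base frame: x ahead of the robot, y to its left, z up, the work surface at z = 0. Lengths are in m, angles in rad, forces in N, time in s.
With the tool pointing down it reaches from about 0.425 to 0.875 m from the base axis. Payload 4.7 kg.
Tool frame: the origin (TCP) lies at the very end of the fingers, on their centre line; the grasp point (between the pads) lies 19 mm behind it; z points along the fingers, y is the direction in which the jaws open and shut (so a half turn about z gives the same grasp; the last joint's range is limited). The gripper opens to 87 mm and grips with 3 to 60 N. Pads are 19 mm wide; open, the fingers measure 117 mm over their backs; the gripper's body (75 mm by 190 mm) begins 51 mm behind the grasp point.
Start: joints at [1.231, 0.321, -0.07, 1.45, 0.023, 1.371, -0.057], TCP at [0.225, -0.61, 0.223] pointing down, gripper open.
Joint ranges: [-2.86, 2.86], [-0.3, 2.09], [-1.38, 1.24], [0.06, 2.45], [-1.56, 4.7], [0.09, 2.05], [-2.69, 2.69]. Speed limits (rad/s): [2.57, 2.57, 3.14, 3.14, 3.14, 3.14, 3.14].

### API

Orientations are given as [roll, pitch, yaw] about the fixed x, y, z axes, in that order (R = Rz(yaw) Ry(pitch) Rx(roll)).
In Python, from plant import robot, cams, workorder gives the robot as it stands. The module is installed in compiled form; this text tells all that it offers.
- The arm moves only by the tool step_arm, never from a script. Its argument "motion" is a list of rows, each an object with "travel": the shift along the tool's x, y, z in cm, a list of three; "twist": the turn, a rotation vector about the tool's x, y, z in degrees, a list of three. In form: [{"travel": [x, y, z], "twist": [wx, wy, wz]}, ...]. A call has 1 to 12 rows; each row shifts and turns the pose as measured when the row begins, along the tool's axes as they then stand; what a row does not reach is not made up. A row lasts 1/8 s, in which the tool goes at most 62.5 mm and 10.7 degrees, less where a joint would pass 70% of its speed; a pose out of reach is approached as far as the arm can. A call with a gripper value outside its range is refused whole. "jaw" is the closure in counts, from 0 (fully open) to 255 (shut), set as the call begins (left out, the last holds). The fingers move at their own pace and stop on an object; "newtons" is the grip in N (left out, the last holds). Time passes only in rows, so rows that do not move let the fingers close. It gives the time, the measured TCP pose, the force and the opening at its end, in the units of the state.
- robot.get_obs(): the state, without advancing time (a new reading comes with each control period).
- cams.camera(name): name is "side" or "top"; returns the picture (420x560x3 uint8, red, green, blue); there is no depth.
- cams.camera_model(name): a dict with "fx", "fy", "cx", "cy" (pixels), "R" (3x3) and "t" (3): a world point X has camera coordinates R X + t. Camera axes: x right, y down, z forward; pixel columns grow to the right and rows downward; lengths in m; the calibration is good to about 2 mm. A picture is of the moment at which its call begins. camera_model takes no time and is no camera call.
- workorder.sign_off(): hands the job in, once; it reports no verdict.
The state is a dict: "clock": time; "qpos": joint angles; "joint_vel": joint speeds; "tau": joint torques, N m; "eef_pos": TCP position; "orientation": TCP orientation; "wrist_force": force on the tool from outside, world axes, zero at the start; "ft_torque": the same for the moment, N m; "width": finger opening in m.
Only numpy, scipy, OpenCV 4.12 (cv2) and the standard library are available. Lean on these libraries where they do the work, as an engineer would, in place of code of your own. Each camera call takes 0.05 s, during which the arm holds its last target. There are 200 camera calls.

## Working session

There is one attempt and no reset: what is moved stays moved. The work goes in short steps, Python scripts to look and compute and a tool call to move; the robot and the scene stay as the last step left them, time stands still between calls to the robot, and variables do not carry over. Pictures are saved under pics/ and viewed, about 8 in all and at most 12, crops included, and the job is handed in when it is done.

Besides the shell and the picture viewer there is one more tool, called after "Emit:" as name(argument=value, ...) on one line, values as JSON. step_arm: Moves the arm, as the interface text tells. Its arguments: {"type":"object","properties":{"motion":{"type":"array"},"jaw":{"type":"number"},"newtons":{"type":"number"}},"required":["motion"]}

```bash
mkdir -p pics; python3 - <<'E'
from plant import robot,cams
import cv2,numpy as np
for n in("top","side"):
    im=cams.camera(n); cv2.imwrite(f"pics/{n}0.png",im[:,:,::-1])
    m=cams.camera_model(n); print(n,m["fx"],m["fy"],m["cx"],m["cy"],np.round(m["R"],3).tolist(),np.round(m["t"],3).tolist())
o=robot.get_obs(); print(o)
E
```

```text
top 434.665313573767 434.665313573767 282.0638414644466 208.74993962602161 [[0.002, -1.0, -0.007], [-0.988, -0.001, -0.156], [0.156, 0.008, -0.988]] [0.058, 0.533, 1.248]
side 487.5641598832951 487.5641598832951 279.55356384481996 202.33510582357604 [[-0.899, -0.439, 0.013], [-0.203, 0.39, -0.898], [0.389, -0.81, -0.439]] [0.452, 0.195, 1.005]
{'clock': 0.1, 'qpos': array([ 1.2311365 ,  0.32176269, -0.07008746,  1.45153592,  0.02260711,
        1.37080047, -0.05687377]), 'joint_vel': array([ 0.00117435, -0.0013374 ,  0.00014765, -0.00325924,  0.00109514,
        0.00087504,  0.00104807]), 'tau': array([ 1.02140400e-04, -4.92569911e+01, -4.05691797e-01, -3.13397777e+01,
       -6.41673035e-02,  3.95473419e-02,  7.82141251e-05]), 'eef_pos': array([ 0.22496221, -0.60930848,  0.22157051]), 'orientation': array([-3.13987595e+00,  9.83251546e-05,  3.53817631e-01]), 'wrist_force': array([-0.43937041,  0.26281395, -1.06712919]), 'ft_torque': array([0.00088771, 0.00859659, 0.01878161]), 'width': 0.08658832006919051}
```

View pics/top0.png

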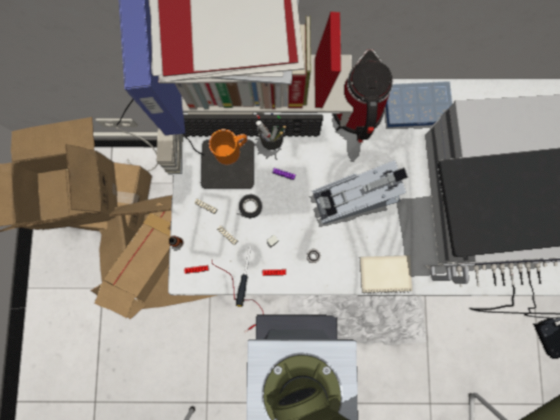

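View pics/side0.png

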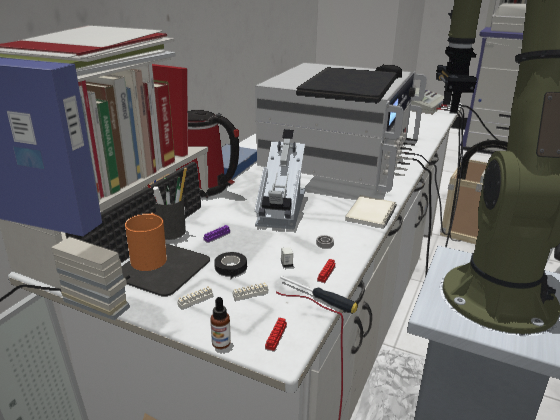

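```bash
cat > h.py <<'E'
import cv2,numpy as np
from plant import robot,cams
from scipy.spatial.transform import Rotation as Rn
def ray(n,uv):
    m=cams.camera_model(n);R=np.array(m["R"]);c=-R.T@np.array(m["t"])
    return c,R.T@np.array([(uv[0]-m["cx"])/m["fx"],(uv[1]-m["cy"])/m["fy"],1])
def onz(n,uv,z):
    c,d=ray(n,uv);return c+d*(z-c[2])/d[2]
def proj(n,X):
    m=cams.camera_model(n);p=np.array(m["R"])@np.array(X)+np.array(m["t"])
    return np.array([m["fx"]*p[0]/p[2]+m["cx"],m["fy"]*p[1]/p[2]+m["cy"]])
def tri(a,b):
    (c1,d1),(c2,d2)=ray("top",a),ray("side",b)
    s=np.linalg.lstsq(np.c_[d1,-d2],c2-c1,rcond=None)[0]
    p,q=c1+d1*s[0],c2+d2*s[1];return (p+q)/2,np.linalg.norm(p-q)
def crop(im,x,y,w,h,k):
    return cv2.resize(im[y:y+h,x:x+w],None,fx=k,fy=k,interpolation=cv2.INTER_CUBIC)
E
python3 - <<'E'
from h import *
t=cv2.imread("pics/top0.png");s=cv2.imread("pics/side0.png")
a=np.hstack([crop(t,305,155,110,75,4)[:, :400+40],crop(s,245,120,72,60,5)[:300]])
b=np.hstack([crop(t,180,185,110,75,4),crop(s,170,240,120,100,3)[:300]])
w=800;f=lambda i:cv2.copyMakeBorder(i,0,0,0,w-i.shape[1],0)
cv2.imwrite("pics/c1.png",np.vstack([f(a),f(b)]))
# masks: strips
for n,im in(("top",t),("side",s)):
    hsv=cv2.cvtColor(im,cv2.COLOR_BGR2HSV)
    m=((hsv[...,1]>25)&(hsv[...,1]<110)&(hsv[...,0]>14)&(hsv[...,0]<36)&(hsv[...,2]>110)).astype(np.uint8)
    k,l,st,ce=cv2.connectedComponentsWithStats(cv2.morphologyEx(m,cv2.MORPH_CLOSE,np.ones((3,3))))
    for i in range(1,k):
        if 60<st[i,4]<1500: 
            r=cv2.minAreaRect(np.argwhere(l==i)[:,::-1].astype(np.float32)); print(n,st[i],r)
E
```

```text
top [287  16  27  95 708] ((300.0, 63.0), (94.0, 26.0), 90.0)
top [185 103  68  11 293] ((218.28854370117188, 110.3547134399414), (67.48179626464844, 9.751062393188477), 4.23639440536499)
top [156 130  18  35 500] ((164.5, 147.0), (34.0, 17.0), 90.0)
top [195 199  21  14 109] ((205.3000030517578, 205.40000915527344), (22.360679626464844, 4.919349670410156), 26.56505012512207)
top [218 226  19  18 109] ((227.00003051757812, 234.50003051757812), (21.92030906677246, 4.949747085571289), 45.0)
side [  0  55  74   8 152] ((36.45236587524414, 58.5399169921875), (73.2448501586914, 2.461026668548584), 5.04245138168335)
side [100  69  47 108 573] ((135.23387145996094, 121.09413146972656), (107.86994171142578, 33.27070617675781), 68.51455688476562)
side [469 159  18   8  69] ((477.0471496582031, 163.91510009765625), (17.63027000427246, 6.695816993713379), 10.619654655456543)
side [440 168  43  69 642] ((453.0294189453125, 202.61764526367188), (30.52674674987793, 67.91343688964844), 30.963754653930664)
side [346 196  28  23  70] ((359.0199890136719, 206.63999938964844), (11.999998092651367, 30.59999656677246), 36.869895935058594)
side [374 202  21  22  84] ((386.2787170410156, 213.93692016601562), (8.267041206359863, 28.19175148010254), 40.36453628540039)
side [449 225  28  20 251] ((463.7358703613281, 234.42454528808594), (26.922666549682617, 13.323973655700684), 15.945395469665527)
side [ 78 246  38  16 322] ((96.47058868408203, 253.61767578125), (35.16766357421875, 15.037208557128906), 14.03624439239502)
side [234 282  33  11  90] ((249.90159606933594, 287.08197021484375), (3.550109386444092, 32.2945442199707), 76.75948333740234)
side [ 61 291  55  23 138] ((87.9446029663086, 301.65692138671875), (57.24506378173828, 4.714951038360596), 19.440032958984375)
```

View pics/c1.png

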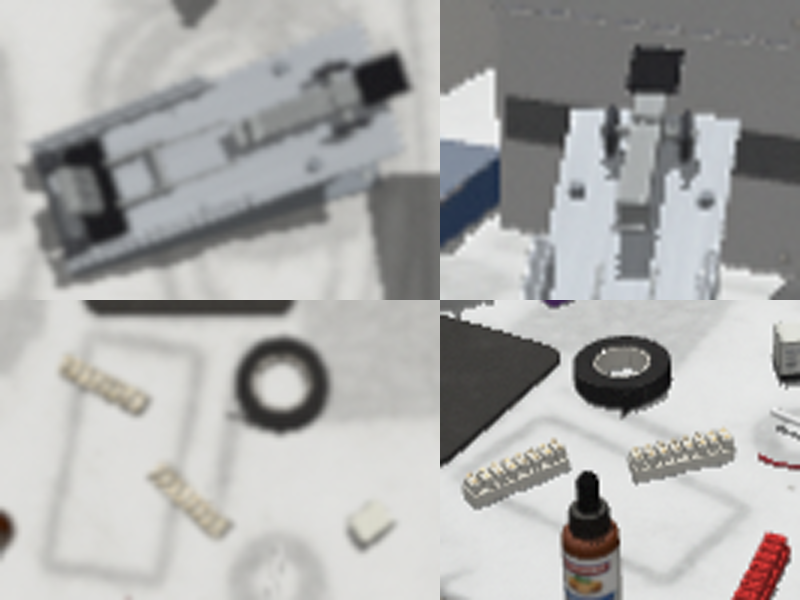

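```bash
cat >> h.py <<'E'
def frame(p):
    X,Y,w=p; e=np.array([np.cos(w),np.sin(w),0]);k=np.array([0,0,1.])
    s,c=.5,np.sqrt(.75)
    return np.array([X,Y,.036]),np.c_[c*e+s*k,np.cross(k,e),-s*e+c*k]
def T(p,mm): o,R=frame(p);return o+R@(np.array(mm)/1000)
E
python3 - <<'E'
from h import *
from scipy.optimize import least_squares
ob=[("top",(400.7,174.5),(251,0,30)),("side",(288,134),(251,0,30)),("side",(288.2,142.8),(241,0,0)),
("top",(313.3,192),(-14,51,23)),("top",(320.5,225),(-14,-51,23)),("top",(357,175),(131,51,23))]
r=least_squares(lambda p:np.concatenate([proj(n,T(p,m))-u for n,u,m in ob]),[.57,-.15,-1.2])
print(r.x,np.degrees(r.x[2]),r.fun.reshape(-1,2).round(1).tolist())
np.save("mag.npy",r.x)
for a,b in(((196.5,201.2),(215.7,211.2)),((218.7,227.5),(236.2,242.5))):
    A,B=onz("top",a,.014),onz("top",b,.014);c=(A+B)/2;print(c,np.linalg.norm(A-B),np.degrees(np.arctan2(*(B-A)[[1,0]])),proj("side",c))
im=cv2.imread("pics/top0.png");im2=cv2.imread("pics/side0.png");
W=[]
for n,i in(("top",im),("side",im2)):
    x,y=(305,155) if n=="top" else (245,115)
    k=4;j=crop(i,x,y,110 if n=="top" else 80,125 if n=="side" else 90,k)
    L=[[(-14,41,0),(-14,-41,0),(241,-41,0),(241,41,0)],[(-14,51,23),(-14,-51,23),(131,-51,23),(131,51,23)],[(234,15,30),(234,-15,30),(268,-15,30),(268,15,30)],[(16,17,62),(16,-17,62),(28,-17,62),(28,17,62)]]
    for q in L: cv2.polylines(j,[np.int32([(proj(n,T(r.x,m))-[x,y])*k+k/2 for m in q])],True,(0,0,255),1)
    W.append(cv2.copyMakeBorder(j,0,500-j.shape[0],0,0,0))
cv2.imwrite("pics/c2.png",np.hstack(W))
for nm,m in(("plate",(22,0,46)),("tail",(251,0,30)),("o",(0,0,0))): print(nm,T(r.x,m))
E
```

```text
[ 0.54076026 -0.06609434 -1.2621542 ] -72.3161087507204 [[0.5, 0.1], [1.0, -1.9], [0.9, -0.9], [-2.0, 0.1], [1.7, -0.4], [-1.8, -1.2]]
[0.54538122 0.29004575 0.014     ] 0.06688031157428327 -117.41127020911614 [196.92289948 294.41267323]
[0.45763934 0.22318541 0.014     ] 0.07017310382893241 -130.10535952042488 [251.53658181 288.53630426]
plate [ 0.53956117 -0.06233343  0.08683717]
tail [ 0.60223395 -0.258904    0.18748076]
o [ 0.54076026 -0.06609434  0.036     ]
```

View pics/c2.png

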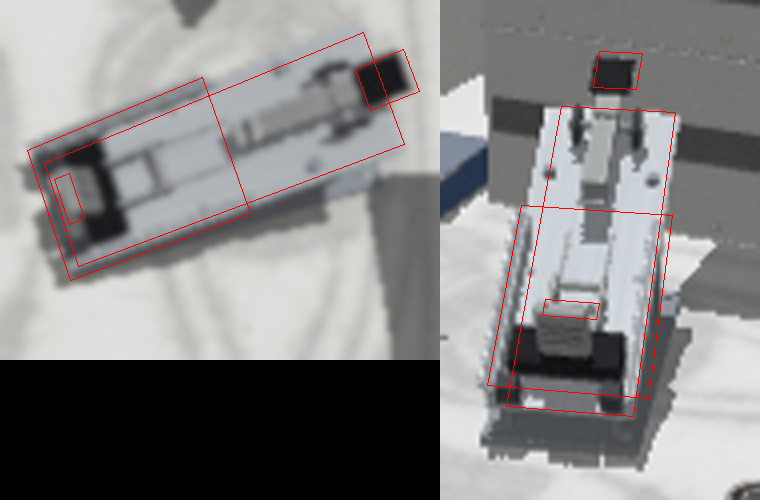

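```bash
python3 - <<'E'
from h import *
from scipy.optimize import least_squares
t=lambda u,v:(305+(u-2)/4,155+(v-2)/4)
s=lambda u,v:(245+(u-442)/4,115+(v-2)/4)
ob=[("top",t(384,79),(251,0,30)),("side",s(614.5,74),(251,0,30)),("side",s(621,110),(241,0,0)),
("top",t(33,150),(-14,51,23)),("top",t(208,80),(131,51,23)),("side",s(560,372),(-7,0,20)),("side",s(564,309),(22,0,62)),("side",s(567,372),(8,0,0+10))]
r=least_squares(lambda p:np.concatenate([proj(n,T(p,m))-u for n,u,m in ob]),[.57,-.15,-1.2],loss='soft_l1')
print(r.x,np.degrees(r.x[2]))
for n,u,m in ob: print(n,m,(proj(n,T(r.x,m))-u).round(1))
np.save("mag.npy",r.x)
for nm,m in(("plate",(22,0,46)),("tail",(251,0,30)),("o",(0,0,0))): print(nm,T(r.x,m))
E
```

```text
[ 0.54483617 -0.06619821 -1.28163587] -73.43232625648793
top (251, 0, 30) [1.2 0.3]
side (251, 0, 30) [ 1.  -1.1]
side (241, 0, 0) [-0.6 -0.3]
top (-14, 51, 23) [-1.2 -1.5]
top (131, 51, 23) [-0.7 -1.5]
side (-7, 0, 20) [0.8 2.9]
side (22, 0, 62) [ 0.2 -0.3]
side (8, 0, 10) [0.2 0.2]
plate [ 0.54371057 -0.06241465  0.08683717]
tail [ 0.60254218 -0.26016881  0.18748076]
o [ 0.54483617 -0.06619821  0.036     ]
```

```bash
cat >> h.py <<'E'
def rows(way,start=None):
    """way: list of (pos, R). prints rows with rounding, simulating"""
    o=robot.get_obs();p=o["eef_pos"];R=Rn.from_euler("xyz",o["orientation"]) if start is None else start[1]
    if start is not None:p=start[0]
    for P,Q in way:
        Q=Rn.from_matrix(Q) if not isinstance(Q,Rn) else Q
        rv=(R.inv()*Q).as_rotvec(degrees=True)
        n=int(max(1,np.ceil(np.linalg.norm(P-p)/.058),np.ceil(np.linalg.norm(rv)/10)))
        p0=p.copy();out=[]
        w=np.round(rv/n,1)
        for i in range(n):
            tr=np.round(R.inv().apply(p0+(P-p0)*(i+1)/n-p)*100,2)
            out.append('{"travel":%s,"twist":%s}'%(tr.tolist(),w.tolist()))
            p=p+R.apply(tr/100);R=R*Rn.from_rotvec(w,degrees=True)
        print(n,"["+",".join(out)+"]")
mag=np.load("mag.npy");_,TR=frame(mag)
RP=np.c_[-TR[:,0],TR[:,1],-TR[:,2]]   # tool for plate: y=+ty
def down(a): # vertical tool, jaw dir a deg
    a=np.radians(a);y=np.array([np.cos(a),np.sin(a),0]);z=np.array([0,0,-1.]);return np.c_[np.cross(y,z),y,z]
E
python3 - <<'E'
from h import *
o=robot.get_obs();R0=Rn.from_euler("xyz",o["orientation"])
rows([(np.array([.35,-.30,.30]),R0),(T(mag,(22,0,130)),RP),(T(mag,(22,0,28)),RP)])
print(T(mag,(22,0,130)))
print("bottle",onz("top",(176,241),.1),onz("side",(221,345),0),"mug",onz("top",(225,145),.09),onz("side",(147,265),0),"relay",onz("top",(272,240),.036),"bear",onz("top",(313,256),.01),"tape",onz("top",(250,206),.018))
E
```

```text
6 [{"travel":[3.74, -4.12, -1.3],"twist":[0.0, 0.0, 0.0]},{"travel":[3.74, -4.11, -1.3],"twist":[0.0, 0.0, 0.0]},{"travel":[3.74, -4.12, -1.3],"twist":[0.0, 0.0, 0.0]},{"travel":[3.74, -4.11, -1.3],"twist":[0.0, 0.0, 0.0]},{"travel":[3.74, -4.12, -1.3],"twist":[0.0, 0.0, 0.0]},{"travel":[3.75, -4.12, -1.3],"twist":[0.0, 0.0, 0.0]}]
10 [{"travel":[2.67, -1.97, 1.41],"twist":[-2.3, -2.4, -8.4]},{"travel":[2.98, -1.62, 1.21],"twist":[-2.3, -2.4, -8.4]},{"travel":[3.24, -1.19, 1.03],"twist":[-2.3, -2.4, -8.4]},{"travel":[3.42, -0.75, 0.85],"twist":[-2.3, -2.4, -8.4]},{"travel":[3.53, -0.27, 0.69],"twist":[-2.3, -2.4, -8.4]},{"travel":[3.56, 0.23, 0.53],"twist":[-2.3, -2.4, -8.4]},{"travel":[3.51, 0.73, 0.41],"twist":[-2.3, -2.4, -8.4]},{"travel":[3.37, 1.22, 0.3],"twist":[-2.3, -2.4, -8.4]},{"travel":[3.18, 1.69, 0.22],"twist":[-2.3, -2.4, -8.4]},{"travel":[2.9, 2.13, 0.17],"twist":[-2.3, -2.4, -8.4]}]
2 [{"travel":[0.02, -0.03, 5.1],"twist":[0.1, 0.1, -0.1]},{"travel":[0.0, -0.01, 5.1],"twist":[0.1, 0.1, -0.1]}]
[ 0.53173437 -0.02215834  0.1595833 ]
bottle [0.43221331 0.35578555 0.1       ] [0.43404295 0.37815067 0.        ] mug [0.71452329 0.22579064 0.09      ] [0.71848931 0.23565208 0.        ] relay [0.44078741 0.08828661 0.036     ] bear [ 0.39523842 -0.03382608  0.01      ] tape [0.54537974 0.15606731 0.018     ]
```

Emit:
step_arm(motion=[{"travel":[3.74,-4.12,-1.3],"twist":[0,0,0]},{"travel":[3.74,-4.12,-1.3],"twist":[0,0,0]},{"travel":[3.74,-4.12,-1.3],"twist":[0,0,0]},{"travel":[3.74,-4.12,-1.3],"twist":[0,0,0]},{"travel":[3.74,-4.12,-1.3],"twist":[0,0,0]},{"travel":[3.74,-4.12,-1.3],"twist":[0,0,0]}], jaw=60, newtons=50)

```text
clock: 0.85
eef_pos: [0.3502, -0.2932, 0.2968]
orientation: [-3.132, 0.003, 0.345]
wrist_force: [0.1, 0.6, 0.5]
width: 0.0668
```

Emit:
step_arm(motion=[{"travel":[2.67,-1.97,1.41],"twist":[-2.3,-2.4,-8.4]},{"travel":[2.98,-1.62,1.21],"twist":[-2.3,-2.4,-8.4]},{"travel":[3.24,-1.19,1.03],"twist":[-2.3,-2.4,-8.4]},{"travel":[3.42,-0.75,0.85],"twist":[-2.3,-2.4,-8.4]},{"travel":[3.53,-0.27,0.69],"twist":[-2.3,-2.4,-8.4]},{"travel":[3.56,0.23,0.53],"twist":[-2.3,-2.4,-8.4]},{"travel":[3.51,0.73,0.41],"twist":[-2.3,-2.4,-8.4]},{"travel":[3.37,1.22,0.3],"twist":[-2.3,-2.4,-8.4]}])

```text
clock: 1.85
eef_pos: [0.4977, -0.0613, 0.1821]
orientation: [3.071, 0.441, 1.564]
wrist_force: [0.1, -0.5, -0.6]
width: 0.0665
```

```bash
python3 - <<'E'
from h import *
o=robot.get_obs();print(o["clock"],o["eef_pos"],o["wrist_force"],o["width"],o["qpos"])
rows([(T(mag,(22,0,110)),RP)])
for n in("top","side"): cv2.imwrite(f"pics/{n}1.png",cams.camera(n)[:,:,::-1])
t,s=cv2.imread("pics/top1.png"),cv2.imread("pics/side1.png")
cv2.imwrite("pics/c3.png",np.hstack([crop(t,260,140,160,200,2),crop(s,220,60,160,200,2)]))
E
```

```text
1.85 [ 0.49766504 -0.06128562  0.1820669 ] [ 0.06391731 -0.500303   -0.56938996] 0.06649036308303705 [ 0.5297188   0.0627201  -0.8008145   1.93092407  0.51446113  1.26409125
 -0.44487554]
2 [{"travel":[2.2, 1.75, 1.29],"twist":[-1.9, -2.1, -7.6]},{"travel":[1.99, 1.98, 1.28],"twist":[-1.9, -2.1, -7.6]}]
```

View pics/c3.png

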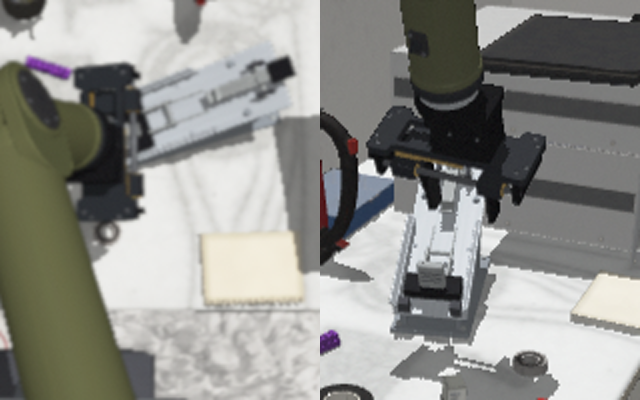

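Emit:
step_arm(motion=[{"travel":[2.2,1.75,1.29],"twist":[-1.9,-2.1,-7.6]},{"travel":[2.0,2.0,1.3],"twist":[-1.9,-2.1,-7.6]},{"travel":[0,0,0],"twist":[0,0,0]}], jaw=95)

```text
clock: 2.33
eef_pos: [0.5341, -0.0289, 0.1392]
orientation: [-3.135, 0.522, 1.87]
wrist_force: [-0.7, 0.0, -0.2]
width: 0.0559
```

```bash
python3 - <<'E'
from h import *
o=robot.get_obs();print(TR.T@(o["eef_pos"]-T(mag,(0,0,0)))*1000,o["width"])
rows([(T(mag,(22,0,29)),RP)])
cv2.imwrite("pics/side2.png",cams.camera("side")[:,:,::-1])
p=lambda m:proj("side",T(mag,m)); print(proj("side",o["eef_pos"]),p((22,0,62)))
s=cv2.imread("pics/side2.png");cv2.imwrite("pics/c4.png",crop(s,230,100,120,130,4))
E
```

```text
[ 17.92614253   0.33743217 108.77971331] 0.05585303110949299
2 [{"travel":[-0.21, -0.01, 3.99],"twist":[-0.0, -0.1, 0.3]},{"travel":[-0.2, -0.02, 3.99],"twist":[-0.0, -0.1, 0.3]}]
[273.84525997 181.56268317] [275.74144973 191.47738532]
```

View pics/c4.png

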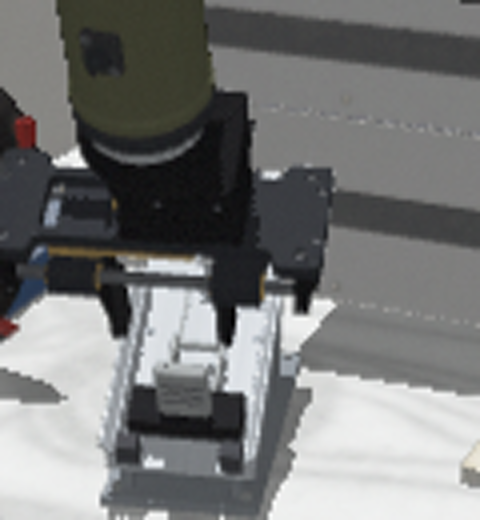

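Emit:
step_arm(motion=[{"travel":[-0.2,0,4.0],"twist":[0,0,0]},{"travel":[-0.2,0,3.95],"twist":[0,0,0]},{"travel":[0,0,0],"twist":[0,0,0]}])

```text
clock: 2.75
eef_pos: [0.5477, -0.0775, 0.0769]
orientation: [3.139, 0.527, 1.849]
wrist_force: [0.4, -0.1, 0.7]
width: 0.0544
```

Emit:
step_arm(motion=[{"travel":[0,0,0],"twist":[0,0,0]},{"travel":[0,0,0],"twist":[0,0,0]},{"travel":[0,0,0],"twist":[0,0,0]},{"travel":[0,0,0],"twist":[0,0,0]}], jaw=255)

```text
clock: 3.25
eef_pos: [0.5492, -0.0768, 0.0819]
orientation: [3.132, 0.529, 1.843]
wrist_force: [1.6, -2.5, -7.3]
width: 0.033
```

```bash
python3 - <<'E'
from h import *
o=robot.get_obs();print(TR.T@(o["eef_pos"]-T(mag,(0,0,0)))*1000,o["width"],TR.T@o["wrist_force"])
E
```

```text
[32.83373835  1.14387847 34.04301393] 0.03299893140908011 [-1.19003123  0.87990304 -7.69916644]
```

Emit:
step_arm(motion=[{"travel":[0,0,0],"twist":[0,0,0]},{"travel":[0,0,0],"twist":[0,0,0]}], jaw=110)

```text
clock: 3.5
eef_pos: [0.5496, -0.0762, 0.0825]
orientation: [3.131, 0.529, 1.843]
wrist_force: [-0.3, 0.1, -0.7]
width: 0.0449
```

Emit:
step_arm(motion=[{"travel":[1.0,0,0.4],"twist":[0,0,0]},{"travel":[0,0,0],"twist":[0,0,0]},{"travel":[0,0,0],"twist":[0,0,0]}])

```text
clock: 3.88
eef_pos: [0.548, -0.0684, 0.0735]
orientation: [3.13, 0.529, 1.844]
wrist_force: [0.1, -0.9, -0.6]
width: 0.0493
```

```bash
cat >> h.py <<'E'
def st():
    o=robot.get_obs();R=Rn.from_euler("xyz",o["orientation"])
    print("t",o["clock"],"track mm",(TR.T@(o["eef_pos"]-T(mag,(0,0,0)))*1000).round(1),"w",round(o["width"]*1000,1),"Ftrk",(TR.T@o["wrist_force"]).round(1),"rotTrk",(TR.T@R.as_matrix()).round(3).tolist(),"q",o["qpos"].round(2))
E
python3 -c "
from h import *
st()
cv2.imwrite('pics/side3.png',cams.camera('side')[:,:,::-1]);s=cv2.imread('pics/side3.png');cv2.imwrite('pics/c5.png',crop(s,230,130,110,110,4))
st()"
```

```text
t 3.875 track mm [21.4  2.4 31. ] w 49.3 Ftrk [ 0.5 -0.1 -1. ] rotTrk [[-1.0, 0.014, 0.006], [0.014, 1.0, 0.003], [-0.005, 0.003, -1.0]] q [ 0.43  0.31 -0.78  1.99  0.85  1.13 -0.51]
t 3.925 track mm [21.3  2.3 30.9] w 49.1 Ftrk [-0.2 -0.9  0.3] rotTrk [[-1.0, 0.014, 0.005], [0.014, 1.0, 0.003], [-0.005, 0.003, -1.0]] q [ 0.43  0.31 -0.78  1.99  0.85  1.13 -0.51]
```

View pics/c5.png

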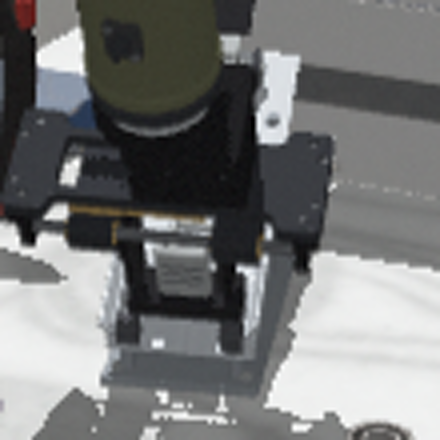

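Emit:
step_arm(motion=[{"travel":[0,0,0],"twist":[0,0,0]},{"travel":[0,0,0],"twist":[0,0,0]},{"travel":[0,0,0],"twist":[0,0,0]}], jaw=255, newtons=55)

```text
clock: 4.3
eef_pos: [0.547, -0.0689, 0.0735]
orientation: [3.132, 0.529, 1.844]
wrist_force: [-3.8, 0.4, 2.0]
width: 0.0334
```

Emit:
step_arm(motion=[{"travel":[-1.0,0,0],"twist":[0,0,0]},{"travel":[-1.2,0,0],"twist":[0,0,0]},{"travel":[-1.2,0,0],"twist":[0,0,0]},{"travel":[-1.2,0,0],"twist":[0,0,0]},{"travel":[-1.2,0,0],"twist":[0,0,0]}])

```text
clock: 4.92
eef_pos: [0.556, -0.0984, 0.0912]
orientation: [3.134, 0.493, 1.859]
wrist_force: [-4.3, 9.3, -4.6]
width: 0.0331
```

```bash
python3 -c "
from h import *
st()"
```

```text
t 4.925 track mm [57.1  1.5 30.8] w 33.1 Ftrk [-11.1  -1.5   1.1] rotTrk [[-1.0, 0.001, -0.03], [0.001, 1.0, 0.008], [0.03, 0.008, -1.0]] q [ 0.52  0.27 -0.78  1.97  0.79  1.09 -0.37]
```

Emit:
step_arm(motion=[{"travel":[-1.3,0,0],"twist":[0,-0.5,0]},{"travel":[-1.3,0,0],"twist":[0,-0.5,0]},{"travel":[-1.3,0,0],"twist":[0,-0.5,0]},{"travel":[-1.3,0,0],"twist":[0,-0.5,0]},{"travel":[-1.3,0,0],"twist":[0,-0.5,0]}])

```text
clock: 5.55
eef_pos: [0.5649, -0.1276, 0.1088]
orientation: [3.138, 0.494, 1.875]
wrist_force: [-5.0, 15.9, -7.5]
width: 0.0333
```

```bash
python3 -c "
from h import *
st()"
```

```text
t 5.55 track mm [92.3  1.7 30.7] w 33.3 Ftrk [-18.2  -0.2   1.8] rotTrk [[-0.999, -0.013, -0.03], [-0.013, 1.0, 0.011], [0.03, 0.011, -0.999]] q [ 0.57  0.25 -0.77  1.95  0.77  1.08 -0.27]
```

Emit:
step_arm(motion=[{"travel":[-1.3,0,0],"twist":[0,-0.5,0.3]},{"travel":[-1.3,0,0],"twist":[0,-0.5,0.3]},{"travel":[-1.2,0,0],"twist":[0,-0.5,0]},{"travel":[-1.0,0,0],"twist":[0,-0.5,0]}])

```text
clock: 6.05
eef_pos: [0.5696, -0.1431, 0.1181]
orientation: [3.139, 0.488, 1.879]
wrist_force: [-5.3, 11.3, -3.7]
width: 0.0329
```

```bash
python3 -c "
from h import *
st()"
```

```text
t 6.05 track mm [111.    1.8  30.8] w 32.9 Ftrk [-12.5  -1.8   3. ] rotTrk [[-0.999, -0.017, -0.035], [-0.017, 1.0, 0.012], [0.035, 0.012, -0.999]] q [ 0.6   0.24 -0.76  1.93  0.75  1.08 -0.22]
```

Emit:
step_arm(motion=[{"travel":[-1.3,0,0],"twist":[0,-0.5,0.3]},{"travel":[-1.2,0,0],"twist":[0,-0.5,0.3]},{"travel":[-0.9,0,0],"twist":[0,0,0]}])

```text
clock: 6.42
eef_pos: [0.5732, -0.1548, 0.1252]
orientation: [3.139, 0.479, 1.879]
wrist_force: [-4.3, 11.6, -3.1]
width: 0.0333
```

```bash
python3 -c "
from h import *
st()"
```

```text
t 6.425 track mm [125.1   1.9  30.7] w 33.3 Ftrk [-12.2  -0.8   3.5] rotTrk [[-0.999, -0.017, -0.045], [-0.017, 1.0, 0.011], [0.044, 0.012, -0.999]] q [ 0.62  0.24 -0.76  1.91  0.74  1.08 -0.17]
```

Emit:
step_arm(motion=[{"travel":[0.8,0,0],"twist":[0,0,0]},{"travel":[0.5,0,0],"twist":[0,0,0]},{"travel":[0.4,0,0],"twist":[0,0,0]}])

```text
clock: 6.8
eef_pos: [0.5691, -0.1413, 0.1172]
orientation: [3.139, 0.482, 1.881]
wrist_force: [2.6, -8.8, 3.7]
width: 0.0335
```

```bash
python3 -c "
from h import *
st()"
```

```text
t 6.8 track mm [108.9   1.8  30.9] w 33.5 Ftrk [ 9.8 -0.  -1.4] rotTrk [[-0.999, -0.018, -0.042], [-0.018, 1.0, 0.012], [0.042, 0.013, -0.999]] q [ 0.6   0.24 -0.76  1.93  0.75  1.08 -0.21]
```

Emit:
step_arm(motion=[{"travel":[0,0,0],"twist":[0,0,0]},{"travel":[0,0,0],"twist":[0,0,0]},{"travel":[0,0,-2],"twist":[0,0,0]},{"travel":[0,0,-5],"twist":[0,0,0]},{"travel":[0,0,-5],"twist":[0,0,0]}], jaw=110)

```text
clock: 7.42
eef_pos: [0.55, -0.0886, 0.2261]
orientation: [-3.14, 0.48, 1.879]
wrist_force: [0.2, 0.4, -0.8]
width: 0.0497
```

```bash
python3 -c "
from h import *
st()
rows([(np.array([.50,.12,.24]),down(-20)),(np.array([.458,.223,.09]),down(-40)),(np.array([.458,.223,.09]),down(-40))])"
```

```text
t 7.425 track mm [115.   -1.5 153.2] w 49.7 Ftrk [-0.7  0.3 -0.6] rotTrk [[-0.999, -0.017, -0.044], [-0.017, 1.0, 0.007], [0.044, 0.008, -0.999]] q [ 0.6   0.09 -0.83  1.83  0.57  1.26 -0.1 ]
5 [{"travel":[3.67, 0.31, -2.22],"twist":[1.8, 5.3, 7.4]},{"travel":[3.86, -0.24, -1.87],"twist":[1.8, 5.3, 7.4]},{"travel":[3.95, -0.8, -1.5],"twist":[1.8, 5.3, 7.4]},{"travel":[3.94, -1.35, -1.09],"twist":[1.8, 5.3, 7.4]},{"travel":[3.8, -1.88, -0.69],"twist":[1.8, 5.3, 7.4]}]
4 [{"travel":[2.06, -1.87, 3.75],"twist":[-0.0, 0.0, 5.0]},{"travel":[1.89, -2.04, 3.75],"twist":[-0.0, 0.0, 5.0]},{"travel":[1.7, -2.2, 3.75],"twist":[-0.0, 0.0, 5.0]},{"travel":[1.5, -2.33, 3.75],"twist":[-0.0, 0.0, 5.0]}]
1 [{"travel":[0.0, -0.01, 0.0],"twist":[-0.0, 0.0, -0.1]}]
```

Emit:
step_arm(motion=[{"travel":[3.7,0.3,-2.2],"twist":[1.8,5.3,7.4]},{"travel":[3.9,-0.2,-1.9],"twist":[1.8,5.3,7.4]},{"travel":[3.9,-0.8,-1.5],"twist":[1.8,5.3,7.4]},{"travel":[3.9,-1.4,-1.1],"twist":[1.8,5.3,7.4]},{"travel":[3.8,-1.9,-0.7],"twist":[1.8,5.3,7.4]}])

```text
clock: 8.05
eef_pos: [0.5, 0.1346, 0.2534]
orientation: [3.134, -0.019, 1.211]
wrist_force: [-0.8, -0.1, -0.8]
width: 0.0502
```

```bash
python3 -c "
from h import *
st()
o=robot.get_obs();print(o['eef_pos'])
rows([(np.array([.458,.223,.09]),down(-40))])"
```

```text
t 8.05 track mm [-69.   14.2 290.9] w 50.2 Ftrk [-0.5 -0.8 -0.6] rotTrk [[-0.681, 0.527, -0.509], [0.604, 0.797, 0.017], [0.414, -0.296, -0.861]] q [ 0.56  0.06 -0.89  1.72  0.04  1.37 -0.7 ]
[0.49996107 0.13455617 0.25337086]
4 [{"travel":[1.62, -1.79, 4.1],"twist":[0.1, -0.3, 4.8]},{"travel":[1.49, -1.91, 4.1],"twist":[0.1, -0.3, 4.8]},{"travel":[1.35, -2.03, 4.09],"twist":[0.1, -0.3, 4.8]},{"travel":[1.19, -2.12, 4.09],"twist":[0.1, -0.3, 4.8]}]
```

Emit:
step_arm(motion=[{"travel":[1.6,-1.8,4.1],"twist":[0,-0.3,4.8]},{"travel":[1.5,-1.9,4.1],"twist":[0,-0.3,4.8]},{"travel":[1.3,-2.0,4.1],"twist":[0,-0.3,4.8]},{"travel":[1.0,-1.6,3.2],"twist":[0,-0.3,4.2]},{"travel":[0,0,0],"twist":[0,0,0]}])

```text
clock: 8.68
eef_pos: [0.4623, 0.2266, 0.1032]
orientation: [3.128, -0.009, 0.885]
wrist_force: [-0.4, 0.3, -0.5]
width: 0.0492
```

```bash
python3 -c "
from h import *
o=robot.get_obs();print(o['eef_pos'],o['orientation'])
rows([(np.array([.458,.223,.04]),down(-40))])
for n in('top','side'): cv2.imwrite(f'pics/{n}4.png',cams.camera(n)[:,:,::-1])
o=robot.get_obs();print(proj('side',o['eef_pos']),proj('top',o['eef_pos']))
t,s=cv2.imread('pics/top4.png'),cv2.imread('pics/side4.png')
cv2.imwrite('pics/c6.png',np.hstack([crop(t,300,140,120,105,3),crop(s,170,190,140,105,3)]))"
```

```text
[0.46227405 0.22657125 0.10316406] [ 3.12833994 -0.00928002  0.88455552]
2 [{"travel":[-0.3, -0.09, 3.15],"twist":[0.4, -0.3, 0.3]},{"travel":[-0.29, -0.07, 3.16],"twist":[0.4, -0.3, 0.3]}]
[246.98392373 249.85425257] [222.38007076 229.10010415]
```

View pics/c6.png

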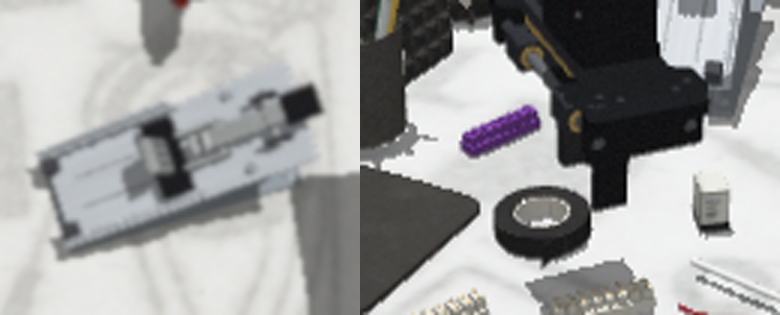

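Emit:
step_arm(motion=[{"travel":[-0.3,-0.1,3.1],"twist":[0.4,-0.3,0.3]},{"travel":[-0.3,-0.1,2.8],"twist":[0.4,-0.3,0.3]},{"travel":[0,0,1.0],"twist":[0,0,0]},{"travel":[0,0,0],"twist":[0,0,0]}])

```text
clock: 9.28
eef_pos: [0.4699, 0.2203, 0.0432]
orientation: [3.128, -0.013, 0.867]
wrist_force: [-0.7, -0.4, -0.3]
width: 0.0497
```

```bash
python3 -c "
from h import *
o=robot.get_obs();print(o['eef_pos'],o['orientation'],o['clock'])
rows([(np.array([.458,.223,.003]),down(-40))])
print(proj('top',T(mag,(-7,0,20))))
im=cams.camera('side')[:,:,::-1];cv2.imwrite('pics/side5.png',im);cv2.imwrite('pics/c7.png',crop(im,200,230,110,85,5))"
```

```text
[0.46985639 0.22025295 0.04322452] [ 3.12844041 -0.01282761  0.86725015] 9.275
1 [{"travel":[-0.61, -1.13, 4.0],"twist":[0.8, -0.7, -0.3]}]
[319.14149957 205.99731714]
```

View pics/c7.png

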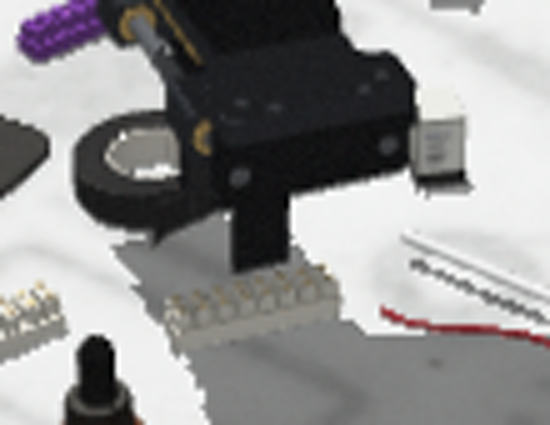

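Emit:
step_arm(motion=[{"travel":[-0.6,-1.1,1.5],"twist":[0.8,-0.7,-0.3]},{"travel":[0,0,0],"twist":[0,0,0]},{"travel":[0,0,0],"twist":[0,0,0]}])

```text
clock: 9.7
eef_pos: [0.4589, 0.2237, 0.0296]
orientation: [3.14, -0.003, 0.873]
wrist_force: [-0.3, -0.3, -0.6]
width: 0.0492
```

```bash
python3 -c "
from h import *
o=robot.get_obs();print(o['eef_pos'],o['orientation'],o['clock'])
rows([(np.array([.458,.223,.003]),down(-40))])"
```

```text
[0.45890375 0.22374034 0.0295744 ] [ 3.14039786 -0.00325705  0.87294569] 9.7
1 [{"travel":[-0.12, -0.02, 2.66],"twist":[0.1, -0.2, 0.0]}]
```

Emit:
step_arm(motion=[{"travel":[-0.1,-0.1,1.3],"twist":[0,-0.1,0]},{"travel":[0,0,0],"twist":[0,0,0]},{"travel":[0,-0.1,1.2],"twist":[0,0,0]},{"travel":[0,0,0],"twist":[0,0,0]}])

```text
clock: 10.2
eef_pos: [0.4565, 0.2242, 0.0027]
orientation: [3.141, -0.001, 0.873]
wrist_force: [-0.2, -0.1, -0.0]
width: 0.0494
```

```bash
python3 -c "
from h import *
o=robot.get_obs();print(o['eef_pos'],o['orientation'],o['clock'],o['wrist_force'])
rows([(np.array([.458,.223,.003]),down(-40))])"
```

```text
[0.45652269 0.22424822 0.00269381] [ 3.14052201e+00 -1.09612429e-03  8.73051385e-01] 10.2 [-0.21702774 -0.13153309 -0.00857577]
1 [{"travel":[-0.0, 0.19, -0.03],"twist":[0.1, -0.1, 0.0]}]
```

Accurate. Grip and lift.

Emit:
step_arm(motion=[{"travel":[0,0,0],"twist":[0,0,0]},{"travel":[0,0,0],"twist":[0,0,0]},{"travel":[0,0,0],"twist":[0,0,0]},{"travel":[0,0,0],"twist":[0,0,0]},{"travel":[0,0,0],"twist":[0,0,0]}], jaw=255, newtons=20)

```text
clock: 10.82
eef_pos: [0.4571, 0.2245, 0.0032]
orientation: [3.14, -0.002, 0.873]
wrist_force: [0.4, 0.7, -0.8]
width: 0.0175
```

Emit:
step_arm(motion=[{"travel":[0,0,-3],"twist":[0,0,0]},{"travel":[0,0,-5],"twist":[0,0,0]},{"travel":[0,0,-5],"twist":[0,0,0]},{"travel":[0,0,-4],"twist":[0,0,0]}])

```text
clock: 11.32
eef_pos: [0.454, 0.2231, 0.1744]
orientation: [-3.138, 0.005, 0.874]
wrist_force: [0.4, -0.4, -0.2]
width: 0.0173
```

```bash
cat >> h.py <<'E'
RS=np.c_[TR[:,1],TR[:,0],-TR[:,2]]  # strip placing: tool y=+tx, x=ty
E
python3 -c "
from h import *
st()
o=robot.get_obs();print(o['eef_pos'],o['orientation'],o['clock'],o['wrist_force'])
print(np.linalg.det(RS),proj('top',T(mag,(22,0,5))))
rows([(T(mag,(14,0,100)),RS)])"
```

```text
t 11.325 track mm [-193.4   -4.6  271.4] w 17.3 Ftrk [ 0.3  0.3 -0.4] rotTrk [[-0.48, 0.72, -0.5], [0.834, 0.552, -0.006], [0.272, -0.42, -0.866]] q [ 0.4   0.13 -0.96  1.84  0.11  1.24 -1.29]
[0.45401339 0.22309419 0.17437111] [-3.13804443  0.00463061  0.87397986] 11.325 [ 0.3802833  -0.36152448 -0.19581448]
0.9999999999999999 [329.74157054 202.81088467]
5 [{"travel":[-2.85, 4.48, 0.89],"twist":[-5.9, -1.7, 6.6]},{"travel":[-2.29, 4.65, 1.44],"twist":[-5.9, -1.7, 6.6]},{"travel":[-1.69, 4.71, 1.98],"twist":[-5.9, -1.7, 6.6]},{"travel":[-1.09, 4.63, 2.51],"twist":[-5.9, -1.7, 6.6]},{"travel":[-0.49, 4.45, 3.0],"twist":[-5.9, -1.7, 6.6]}]
```

Emit:
step_arm(motion=[{"travel":[-2.9,4.5,0.9],"twist":[-5.9,-1.7,6.6]},{"travel":[-2.3,4.6,1.4],"twist":[-5.9,-1.7,6.6]},{"travel":[-1.7,4.7,2.0],"twist":[-5.9,-1.7,6.6]},{"travel":[-1.1,4.6,2.5],"twist":[-5.9,-1.7,6.6]},{"travel":[-0.4,3.5,2.0],"twist":[-5.0,-1.5,6.0]},{"travel":[0,0,0],"twist":[0,0,0]}])

```text
clock: 12.08
eef_pos: [0.5323, -0.0235, 0.141]
orientation: [2.612, -0.015, 0.28]
wrist_force: [0.1, 0.0, 0.2]
width: 0.0177
```

```bash
python3 -c "
from h import *
st()
rows([(T(mag,(14,0,60)),RS)])"
```

```text
t 12.075 track mm [ 14.    0.2 113.2] w 17.7 Ftrk [0.1 0.1 0.1] rotTrk [[0.016, 1.0, 0.006], [1.0, -0.016, 0.009], [0.009, 0.006, -1.0]] q [ 0.36  0.18 -0.78  1.95  0.71  1.22 -2.02]
1 [{"travel":[-0.07, -0.03, 5.32],"twist":[0.3, -0.5, -0.9]}]
```

Emit:
step_arm(motion=[{"travel":[0.05,0,3.0],"twist":[0.2,-0.3,-0.5]},{"travel":[0,0,2.5],"twist":[0,-0.2,-0.4]},{"travel":[0,0,0],"twist":[0,0,0]}])

```text
clock: 12.45
eef_pos: [0.5419, -0.0474, 0.0928]
orientation: [2.619, -0.001, 0.294]
wrist_force: [0.9, -0.3, 0.5]
width: 0.0174
```

```bash
python3 -c "
from h import *
st()
rows([(T(mag,(14,1,30)),RS)])
a=[]
for n in('top','side'):
    cv2.imwrite(f'pics/{n}6.png',cams.camera(n)[:,:,::-1])
t,s=cv2.imread('pics/top6.png'),cv2.imread('pics/side6.png')
cv2.imwrite('pics/c8.png',np.hstack([crop(t,290,150,90,90,4),crop(s,235,150,85,90,5)[:360,:420]]))"
```

```text
t 12.45 track mm [12.1  2.5 58.7] w 17.4 Ftrk [0.7 0.8 0.1] rotTrk [[-0.004, 1.0, -0.002], [1.0, 0.004, 0.004], [0.004, -0.001, -1.0]] q [ 0.37  0.26 -0.75  1.98  0.78  1.15 -2.04]
1 [{"travel":[-0.16, 0.2, 2.87],"twist":[-0.1, -0.2, 0.2]}]
```

View pics/c8.png

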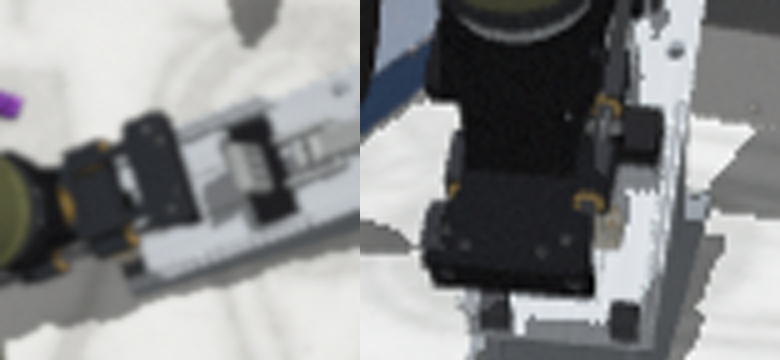

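Emit:
step_arm(motion=[{"travel":[-0.1,0.2,2.8],"twist":[0,-0.2,0.2]},{"travel":[0,0,0],"twist":[0,0,0]},{"travel":[0,0,1.2],"twist":[0,0,0]},{"travel":[0,0,0],"twist":[0,0,0]}])

```text
clock: 13.05
eef_pos: [0.552, -0.0633, 0.0648]
orientation: [2.618, -0.011, 0.296]
wrist_force: [0.3, 0.2, -0.6]
width: 0.0178
```

```bash
python3 -c "
from h import *
st()
rows([(T(mag,(14,1,5)),RS)])"
```

```text
t 13.05 track mm [13.8  7.7 25.3] w 17.8 Ftrk [-0.3  0.4 -0.4] rotTrk [[-0.0, 1.0, -0.0], [1.0, 0.0, 0.013], [0.013, -0.0, -1.0]] q [ 0.37  0.31 -0.72  2.    0.84  1.1  -2.08]
1 [{"travel":[-0.69, 0.02, 2.03],"twist":[-0.0, -0.8, 0.0]}]
```

Emit:
step_arm(motion=[{"travel":[-0.75,0,0],"twist":[0,-0.8,0]},{"travel":[0,0,0],"twist":[0,0,0]}])

```text
clock: 13.3
eef_pos: [0.5448, -0.0647, 0.0656]
orientation: [2.618, 0.001, 0.29]
wrist_force: [0.5, -1.2, -0.7]
width: 0.0178
```

Emit:
step_arm(motion=[{"travel":[-0.1,0,1.0],"twist":[0,0,0]},{"travel":[0,0,0],"twist":[0,0,0]}])

```text
clock: 13.55
eef_pos: [0.5454, -0.0702, 0.0567]
orientation: [2.618, 0.0, 0.29]
wrist_force: [0.0, 0.2, -0.4]
width: 0.0176
```

```bash
python3 -c "
from h import *
st()
rows([(T(mag,(14,1,5)),RS)])"
```

```text
t 13.55 track mm [13.8 -0.6 16. ] w 17.6 Ftrk [-0.3  0.1 -0.3] rotTrk [[-0.001, 1.0, 0.0], [1.0, 0.001, 0.0], [0.0, 0.0, -1.0]] q [ 0.38  0.32 -0.71  2.01  0.85  1.09 -2.08]
1 [{"travel":[0.16, 0.02, 1.1],"twist":[0.0, -0.0, 0.0]}]
```

Emit:
step_arm(motion=[{"travel":[0.05,0,0.9],"twist":[0,0,0]},{"travel":[0,0,0],"twist":[0,0,0]},{"travel":[0,0,0.3],"twist":[0,0,0]},{"travel":[0,0,0],"twist":[0,0,0]}])

```text
clock: 14.05
eef_pos: [0.5483, -0.0756, 0.0459]
orientation: [2.618, -0.001, 0.29]
wrist_force: [0.7, -0.1, -1.5]
width: 0.0177
```

```bash
python3 -c "
from h import *
st()"
```

```text
t 14.05 track mm [13.6  0.6  3.6] w 17.7 Ftrk [-0.5  0.6 -1.4] rotTrk [[-0.001, 1.0, 0.0], [1.0, 0.001, 0.001], [0.001, 0.0, -1.0]] q [ 0.38  0.34 -0.7   2.01  0.87  1.08 -2.09]
```

Emit:
step_arm(motion=[{"travel":[0,0,0.25],"twist":[0,0,0]},{"travel":[0,0,0],"twist":[0,0,0]}])

```text
clock: 14.3
eef_pos: [0.5488, -0.0753, 0.046]
orientation: [2.616, -0.001, 0.291]
wrist_force: [-0.3, 0.1, 0.3]
width: 0.0178
```

Emit:
step_arm(motion=[{"travel":[0,-0.5,0.1],"twist":[0,0,0]},{"travel":[0,0,0],"twist":[0,0,0]}])

```text
clock: 14.55
eef_pos: [0.5484, -0.0717, 0.0434]
orientation: [2.614, -0.002, 0.291]
wrist_force: [-0.1, 0.7, -0.7]
width: 0.0175
```

```bash
python3 -c "
from h import *
st()"
```

```text
t 14.55 track mm [9.1 1.9 3.3] w 17.5 Ftrk [-1.   0.1 -0.3] rotTrk [[-0.001, 1.0, 0.004], [1.0, 0.001, 0.003], [0.003, 0.004, -1.0]] q [ 0.37  0.34 -0.7   2.01  0.88  1.08 -2.11]
```

Emit:
step_arm(motion=[{"travel":[0,0,0],"twist":[0,0,0]},{"travel":[0,0,0],"twist":[0,0,0]},{"travel":[0,0,0],"twist":[0,0,0]}], jaw=160)

```text
clock: 14.92
eef_pos: [0.5479, -0.0723, 0.0425]
orientation: [2.615, -0.001, 0.29]
wrist_force: [0.1, 0.3, 0.1]
width: 0.0313
```

Emit:
step_arm(motion=[{"travel":[-0.1,0,-2],"twist":[0,0,0]},{"travel":[0,0,-5],"twist":[0,0,0]},{"travel":[0,0,-5],"twist":[0,0,0]}])

```text
clock: 15.3
eef_pos: [0.5264, -0.0148, 0.1473]
orientation: [2.617, 0.006, 0.287]
wrist_force: [1.1, -0.3, 0.8]
width: 0.0324
```

```bash
python3 -c "
from h import *
st()
rows([(np.array([.53,.25,.20]),down(-27.4))])"
```

```text
t 15.3 track mm [  8.4  -3.1 123.6] w 32.4 Ftrk [0.9 0.9 0.4] rotTrk [[-0.001, 1.0, 0.001], [1.0, 0.001, -0.006], [-0.006, 0.001, -1.0]] q [ 0.36  0.18 -0.8   1.94  0.69  1.26 -2.  ]
6 [{"travel":[1.3, -3.2, -2.88],"twist":[4.7, 2.1, -7.5]},{"travel":[1.83, -3.23, -2.56],"twist":[4.7, 2.1, -7.5]},{"travel":[2.32, -3.14, -2.22],"twist":[4.7, 2.1, -7.5]},{"travel":[2.81, -2.98, -1.87],"twist":[4.7, 2.1, -7.5]},{"travel":[3.24, -2.72, -1.53],"twist":[4.7, 2.1, -7.5]},{"travel":[3.63, -2.39, -1.2],"twist":[4.7, 2.1, -7.5]}]
```

Emit:
step_arm(motion=[{"travel":[1.3,-3.2,-2.9],"twist":[4.7,2.1,-7.5]},{"travel":[1.8,-3.2,-2.6],"twist":[4.7,2.1,-7.5]},{"travel":[2.3,-3.1,-2.2],"twist":[4.7,2.1,-7.5]},{"travel":[2.8,-3.0,-1.9],"twist":[4.7,2.1,-7.5]},{"travel":[3.2,-2.7,-1.5],"twist":[4.7,2.1,-7.5]},{"travel":[3.2,-2.0,-0.8],"twist":[4.7,2.1,-7.5]},{"travel":[0,0,0],"twist":[0,0,0]}], jaw=110)

```text
clock: 16.18
eef_pos: [0.5241, 0.2611, 0.2144]
orientation: [3.14, -0.018, 1.134]
wrist_force: [1.3, -0.1, 0.5]
width: 0.0494
```

```bash
python3 -c "
from h import *
o=robot.get_obs();print(o['eef_pos'],o['clock'],o['qpos'].round(2))
rows([(np.array([.545,.29,.05]),down(-27.4))])"
```

```text
[0.52413383 0.26111699 0.21439824] 16.175 [ 0.34  0.33 -1.02  1.62  0.28  1.34 -1.15]
3 [{"travel":[1.07, 0.22, 5.5],"twist":[0.0, -0.3, 0.8]},{"travel":[1.1, 0.2, 5.49],"twist":[0.0, -0.3, 0.8]},{"travel":[1.13, 0.18, 5.49],"twist":[0.0, -0.3, 0.8]}]
```

Emit:
step_arm(motion=[{"travel":[1.1,0.1,5.0],"twist":[0,-0.3,0.8]},{"travel":[1.1,0,5.0],"twist":[0,-0.3,0.8]},{"travel":[1.0,0,3.0],"twist":[0,-0.3,0.8]},{"travel":[0,0,0],"twist":[0,0,0]}])

```text
clock: 16.68
eef_pos: [0.5409, 0.2887, 0.0849]
orientation: [3.131, 0.001, 1.086]
wrist_force: [0.4, -0.4, 0.6]
width: 0.049
```

```bash
python3 -c "
from h import *
o=robot.get_obs();print(o['eef_pos'],o['clock'],o['qpos'].round(2))
rows([(np.array([.545,.29,.03]),down(-27.4))])"
```

```text
[0.54087435 0.28869906 0.08488758] 16.675 [ 0.18  0.51 -0.92  1.69  0.44  1.17 -1.34]
1 [{"travel":[0.31, 0.25, 5.49],"twist":[0.6, 0.1, -0.4]}]
```

Emit:
step_arm(motion=[{"travel":[0.2,0,3.0],"twist":[0.6,0.1,-0.4]},{"travel":[0.1,0,2.0],"twist":[0,0,0]},{"travel":[0,0,0],"twist":[0,0,0]}])

```text
clock: 17.05
eef_pos: [0.5445, 0.2903, 0.0387]
orientation: [3.135, -0.003, 1.091]
wrist_force: [-0.4, 0.5, 0.5]
width: 0.0494
```

```bash
python3 -c "
from h import *
o=robot.get_obs();print(o['eef_pos'],o['clock'])
rows([(np.array([.545,.29,.03]),down(-27.4))])
im=cams.camera('side');cv2.imwrite('pics/side7.png',im[:,:,::-1])"
```

```text
[0.54445821 0.29030362 0.03867869] 17.05
1 [{"travel":[-0.0, 0.06, 0.87],"twist":[0.4, -0.2, -0.1]}]
```

Emit:
step_arm(motion=[{"travel":[0,0,1.3],"twist":[0.4,-0.2,0]},{"travel":[0,0,0],"twist":[0,0,0]},{"travel":[0,0,1.2],"twist":[0,0,0]},{"travel":[0,0,0],"twist":[0,0,0]}])

```text
clock: 17.6
eef_pos: [0.5469, 0.2911, 0.0158]
orientation: [3.138, -0.003, 1.09]
wrist_force: [-0.2, -0.1, -0.2]
width: 0.0497
```

```bash
python3 -c "
from h import *
o=robot.get_obs();print(o['eef_pos'],o['clock'],o['wrist_force'])
rows([(np.array([.545,.29,.003]),down(-27.4))])"
```

```text
[0.54690127 0.29111577 0.01582271] 17.6 [-0.20081194 -0.1196091  -0.24364568]
1 [{"travel":[-0.19, -0.12, 1.28],"twist":[0.2, -0.2, -0.1]}]
```

Emit:
step_arm(motion=[{"travel":[-0.2,-0.1,1.2],"twist":[0.2,-0.2,0]},{"travel":[0,0,0],"twist":[0,0,0]}])

```text
clock: 17.85
eef_pos: [0.5448, 0.2898, 0.0028]
orientation: [-3.141, 0.001, 1.091]
wrist_force: [-0.2, -0.0, 0.3]
width: 0.0494
```

Emit:
step_arm(motion=[{"travel":[0,0,0],"twist":[0,0,0]},{"travel":[0,0,0],"twist":[0,0,0]},{"travel":[0,0,0],"twist":[0,0,0]},{"travel":[0,0,0],"twist":[0,0,0]},{"travel":[0,0,0],"twist":[0,0,0]}], jaw=255, newtons=20)

```text
clock: 18.48
eef_pos: [0.5452, 0.2902, 0.0034]
orientation: [-3.142, -0.0, 1.091]
wrist_force: [0.4, -0.1, 0.6]
width: 0.0177
```

Emit:
step_arm(motion=[{"travel":[0,0,-3],"twist":[0,0,0]},{"travel":[0,0,-5],"twist":[0,0,0]},{"travel":[0,0,-5],"twist":[0,0,0]},{"travel":[0,0,-4],"twist":[0,0,0]}])

```text
clock: 18.98
eef_pos: [0.543, 0.2884, 0.174]
orientation: [-3.136, 0.006, 1.091]
wrist_force: [1.4, 0.2, -0.6]
width: 0.0178
```

```bash
python3 -c "
from h import *
o=robot.get_obs();print(o['eef_pos'],o['clock'],o['wrist_force'],o['width'])
for n in('top','side'): cv2.imwrite(f'pics/{n}8.png',cams.camera(n)[:,:,::-1])
t,s=cv2.imread('pics/top8.png'),cv2.imread('pics/side8.png')
cv2.imwrite('pics/c9.png',np.hstack([crop(t,305,155,90,80,4),crop(s,150,130,170,160,2)]))
rows([(T(mag,(57,0,95)),RS)])"
```

```text
[0.54301461 0.28844666 0.17396355] 18.975 [ 1.39237878  0.15354011 -0.60069677] 0.017755790664260637
7 [{"travel":[-4.54, 2.37, 0.43],"twist":[-4.1, -1.7, 6.4]},{"travel":[-4.23, 2.81, 0.75],"twist":[-4.1, -1.7, 6.4]},{"travel":[-3.87, 3.2, 1.09],"twist":[-4.1, -1.7, 6.4]},{"travel":[-3.46, 3.52, 1.43],"twist":[-4.1, -1.7, 6.4]},{"travel":[-3.0, 3.77, 1.8],"twist":[-4.1, -1.7, 6.4]},{"travel":[-2.51, 3.93, 2.15],"twist":[-4.1, -1.7, 6.4]},{"travel":[-1.99, 4.02, 2.5],"twist":[-4.1, -1.7, 6.4]}]
```

View pics/c9.png

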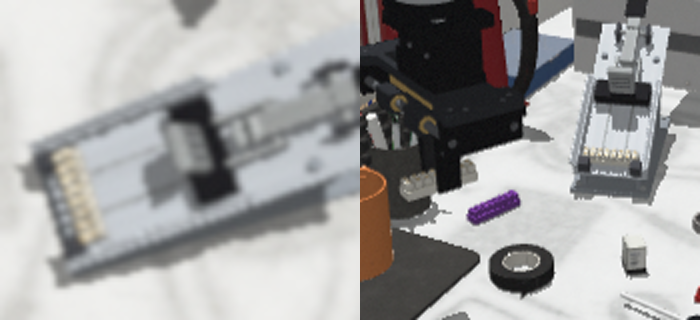

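Emit:
step_arm(motion=[{"travel":[-4.5,2.4,0.4],"twist":[-4.1,-1.7,6.4]},{"travel":[-4.2,2.8,0.7],"twist":[-4.1,-1.7,6.4]},{"travel":[-3.9,3.2,1.0],"twist":[-4.1,-1.7,6.4]},{"travel":[-3.5,3.5,1.4],"twist":[-4.1,-1.7,6.4]},{"travel":[-3.0,3.8,1.7],"twist":[-4.1,-1.7,6.4]},{"travel":[-2.5,3.9,2.0],"twist":[-4.1,-1.7,6.4]},{"travel":[-1.5,3.0,1.5],"twist":[-4.1,-1.7,6.4]},{"travel":[0,0,0],"twist":[0,0,0]}])

```text
clock: 20.08
eef_pos: [0.5374, -0.0625, 0.1518]
orientation: [2.602, -0.006, 0.269]
wrist_force: [-0.6, 0.5, -0.3]
width: 0.0178
```

```bash
python3 -c "
from h import *
st()
rows([(T(mag,(57,-2,50)),RS)])"
```

```text
t 20.075 track mm [ 53.   -6.1 103.1] w 17.8 Ftrk [-0.7 -0.4  0. ] rotTrk [[0.021, 1.0, 0.016], [1.0, -0.021, -0.005], [-0.005, 0.016, -1.0]] q [ 0.38  0.16 -0.72  1.95  0.7   1.21 -1.94]
1 [{"travel":[0.44, 0.31, 5.31],"twist":[0.9, 0.3, -1.2]}]
```

Emit:
step_arm(motion=[{"travel":[0.2,0.3,3.0],"twist":[0.9,0.3,-1.2]},{"travel":[0,0,2.0],"twist":[0,0,0]},{"travel":[0,0,0],"twist":[0,0,0]},{"travel":[-0.2,0,1.2],"twist":[0,0,0]},{"travel":[0,0,0],"twist":[0,0,0]}])

```text
clock: 20.7
eef_pos: [0.5487, -0.0899, 0.0982]
orientation: [2.623, -0.002, 0.3]
wrist_force: [-1.6, 1.2, -0.4]
width: 0.0177
```

```bash
python3 -c "
from h import *
st()
rows([(T(mag,(57,0,27)),RS)])"
```

```text
t 20.7 track mm [51.8 -3.1 42. ] w 17.7 Ftrk [-1.6 -1.1  0.5] rotTrk [[-0.008, 1.0, -0.005], [1.0, 0.008, 0.007], [0.007, -0.005, -1.0]] q [ 0.4   0.23 -0.68  1.99  0.76  1.09 -1.94]
1 [{"travel":[0.29, 0.53, 1.5],"twist":[-0.3, -0.4, 0.5]}]
```

Emit:
step_arm(motion=[{"travel":[0.2,0.5,1.3],"twist":[-0.3,-0.4,0.5]},{"travel":[0,0,0],"twist":[0,0,0]},{"travel":[0,0,0.6],"twist":[0,0,0]},{"travel":[0,0,0],"twist":[0,0,0]}])

```text
clock: 21.2
eef_pos: [0.556, -0.1026, 0.0842]
orientation: [2.617, -0.002, 0.289]
wrist_force: [-0.3, -0.3, 0.3]
width: 0.018
```

```bash
python3 -c "
from h import *
st()
rows([(T(mag,(57,1,5)),RS)])"
```

```text
t 21.2 track mm [57.1  0.3 22.7] w 18.0 Ftrk [ 0.3 -0.4  0.2] rotTrk [[0.001, 1.0, 0.001], [1.0, -0.001, 0.001], [0.001, 0.001, -1.0]] q [ 0.4   0.27 -0.66  1.98  0.8   1.08 -1.97]
1 [{"travel":[0.07, -0.01, 1.77],"twist":[0.1, -0.1, -0.1]}]
```

Emit:
step_arm(motion=[{"travel":[0,0,0.9],"twist":[0,0,0]},{"travel":[0,0,0],"twist":[0,0,0]},{"travel":[0,0,0.6],"twist":[0,0,0]},{"travel":[0,0,0],"twist":[0,0,0]}])

```text
clock: 21.7
eef_pos: [0.5583, -0.1103, 0.0704]
orientation: [2.617, -0.002, 0.289]
wrist_force: [-0.2, 0.2, -0.5]
width: 0.0176
```

```bash
python3 -c "
from h import *
st()
rows([(T(mag,(57,1,3)),RS)])"
```

```text
t 21.7 track mm [57.1  0.3  6.7] w 17.6 Ftrk [-0.4 -0.1 -0.4] rotTrk [[0.001, 1.0, 0.001], [1.0, -0.001, 0.002], [0.002, 0.001, -1.0]] q [ 0.4   0.29 -0.65  1.99  0.83  1.06 -1.98]
1 [{"travel":[0.07, -0.01, 0.37],"twist":[0.1, -0.1, -0.1]}]
```

Emit:
step_arm(motion=[{"travel":[0,0,0.35],"twist":[0,0,0]},{"travel":[0,0,0],"twist":[0,0,0]},{"travel":[0,0,0.1],"twist":[0,0,0]},{"travel":[0,0,0],"twist":[0,0,0]}])

```text
clock: 22.2
eef_pos: [0.5596, -0.1114, 0.0678]
orientation: [2.616, -0.003, 0.29]
wrist_force: [-0.2, -0.5, -0.4]
width: 0.0177
```

Emit:
step_arm(motion=[{"travel":[0,0,0],"twist":[0,0,0]},{"travel":[0,0,0],"twist":[0,0,0]},{"travel":[0,0,0],"twist":[0,0,0]}], jaw=165)

```text
clock: 22.58
eef_pos: [0.5595, -0.1119, 0.0674]
orientation: [2.616, -0.003, 0.29]
wrist_force: [0.0, -0.3, 0.3]
width: 0.03
```

```bash
python3 -c "
from h import *
st()"
```

```text
t 22.575 track mm [57.3  1.   3.2] w 30.0 Ftrk [ 0.4 -0.   0.1] rotTrk [[0.001, 1.0, 0.002], [1.0, -0.001, 0.003], [0.003, 0.002, -1.0]] q [ 0.4   0.3  -0.65  1.99  0.84  1.05 -1.99]
```

Emit:
step_arm(motion=[{"travel":[-0.1,0,-2],"twist":[0,0,0]},{"travel":[0,0,-5],"twist":[0,0,0]},{"travel":[0,0,-5],"twist":[0,0,0]},{"travel":[0,0,-4],"twist":[0,0,0]}])

```text
clock: 23.08
eef_pos: [0.5323, -0.0329, 0.2098]
orientation: [2.618, 0.002, 0.288]
wrist_force: [-0.2, -0.2, 0.8]
width: 0.0307
```

```bash
python3 -c "
from h import *
st()
for n in('top','side'): cv2.imwrite(f'pics/{n}9.png',cams.camera(n)[:,:,::-1])
t,s=cv2.imread('pics/top9.png'),cv2.imread('pics/side9.png')
for n,i in(('top',t),('side',s)):
    h=cv2.cvtColor(i,cv2.COLOR_BGR2HSV); m=((h[...,1]>25)&(h[...,1]<130)&(h[...,0]>10)&(h[...,0]<36)&(h[...,2]>90)).astype(np.uint8)
    x,y,w,g=(305,165,80,70) if n=='top' else (250,150,70,70)
    k,l,q,c=cv2.connectedComponentsWithStats(m[y:y+g,x:x+w]);print(n,[(q[j].tolist(),(c[j]+[x,y]).round(1).tolist()) for j in range(1,k) if q[j,4]>8])
for xx in(9,27,57): print(xx,proj('top',T(mag,(xx,0,18))),proj('side',T(mag,(xx,0,18))))
rows([(T(mag,(150,0,170)),RS),(T(mag,(251,0,60)),RS)])
"
```

```text
t 23.075 track mm [ 56.1  -2.5 168.3] w 30.7 Ftrk [ 0.5 -0.2  0.6] rotTrk [[-0.0, 1.0, 0.0], [1.0, 0.0, -0.002], [-0.002, 0.0, -1.0]] q [ 0.38  0.09 -0.75  1.87  0.61  1.31 -1.85]
top [([17, 38, 13, 13, 115], [328.4, 208.6])]
side [([33, 54, 3, 5, 10], [283.6, 205.7])]
9 [324.13620051 204.23113687] [276.29407657 205.61300756]
27 [329.50780402 202.2193443 ] [277.35954332 199.83250263]
57 [338.61843991 198.80719567] [279.09852035 190.39798464]
2 [{"travel":[-0.03, 4.7, 0.1],"twist":[0.0, -0.2, 0.0]},{"travel":[-0.03, 4.69, 0.09],"twist":[0.0, -0.2, 0.0]}]
3 [{"travel":[0.0, 3.36, 3.67],"twist":[0.0, 0.0, 0.0]},{"travel":[0.0, 3.36, 3.67],"twist":[0.0, 0.0, 0.0]},{"travel":[0.0, 3.37, 3.68],"twist":[0.0, 0.0, 0.0]}]
```

```bash
python3 -c "
from h import *
rows([(T(mag,(236,0,100)),RP)])
for u in((300,60),(391,123)): pass
print('box', tri((452,102),(257,83)), onz('top',(425,235),0), onz('side',(305,190),0))"
```

```text
9 [{"travel":[-0.01, 2.0, 0.8],"twist":[0.0, -0.0, -10.0]},{"travel":[-0.36, 1.96, 0.8],"twist":[0.0, -0.0, -10.0]},{"travel":[-0.7, 1.88, 0.8],"twist":[0.0, -0.0, -10.0]},{"travel":[-1.0, 1.72, 0.8],"twist":[0.0, -0.0, -10.0]},{"travel":[-1.3, 1.52, 0.8],"twist":[0.0, -0.0, -10.0]},{"travel":[-1.54, 1.28, 0.8],"twist":[0.0, -0.0, -10.0]},{"travel":[-1.73, 0.99, 0.8],"twist":[0.0, -0.0, -10.0]},{"travel":[-1.89, 0.67, 0.8],"twist":[0.0, -0.0, -10.0]},{"travel":[-1.97, 0.34, 0.8],"twist":[0.0, -0.0, -10.0]}]
box (array([ 0.76250359, -0.36598776,  0.28691985]), np.float64(0.0023483313386330044)) [ 0.45954992 -0.37434611  0.        ] [ 5.64278673e-01 -3.00920199e-01 -1.11022302e-16]
```

Emit:
step_arm(motion=[{"travel":[0,2.0,0.8],"twist":[0,0,-10]},{"travel":[-0.4,2.0,0.8],"twist":[0,0,-10]},{"travel":[-0.7,1.9,0.8],"twist":[0,0,-10]},{"travel":[-1.0,1.7,0.8],"twist":[0,0,-10]},{"travel":[-1.3,1.5,0.8],"twist":[0,0,-10]},{"travel":[-1.5,1.3,0.7],"twist":[0,0,-10]},{"travel":[-1.7,1.0,0.6],"twist":[0,0,-10]},{"travel":[-1.9,0.7,0.5],"twist":[0,0,-10]},{"travel":[-1.5,0.3,0.3],"twist":[0,0,-8]},{"travel":[0,0,0],"twist":[0,0,0]}], jaw=255)

```text
clock: 24.42
eef_pos: [0.5895, -0.2047, 0.2511]
orientation: [-3.138, 0.525, 1.884]
wrist_force: [-0.4, -0.1, -0.8]
width: 0.0009
```

```bash
python3 -c "
from h import *
st()
rows([(T(mag,(251,0,50)),RP)])
for n in('top','side'): cv2.imwrite(f'pics/{n}10.png',cams.camera(n)[:,:,::-1])
t,s=cv2.imread('pics/top10.png'),cv2.imread('pics/side10.png')
for n,i in(('top',t),('side',s)):
    h=cv2.cvtColor(i,cv2.COLOR_BGR2HSV); m=((h[...,1]>25)&(h[...,1]<130)&(h[...,0]>10)&(h[...,0]<36)&(h[...,2]>90)).astype(np.uint8)
    x,y,w,g=(305,165,80,70) if n=='top' else (250,150,70,70)
    k,l,q,c=cv2.connectedComponentsWithStats(m[y:y+g,x:x+w]);print(n,[(q[j].tolist(),(c[j]+[x,y]).round(1).tolist()) for j in range(1,k) if q[j,4]>4])
"
```

```text
t 24.425 track mm [233.6   3.3 113.5] w 0.9 Ftrk [-0.5 -0.4 -0.7] rotTrk [[-1.0, -0.02, 0.002], [-0.02, 1.0, 0.008], [-0.002, 0.008, -1.0]] q [ 0.63  0.13 -0.67  1.75  0.64  1.21  0.07]
2 [{"travel":[-0.86, -0.21, 3.18],"twist":[0.2, 0.0, 0.6]},{"travel":[-0.87, -0.19, 3.17],"twist":[0.2, 0.0, 0.6]}]
top [([0, 0, 6, 39, 126], [306.5, 184.6]), ([3, 0, 55, 70, 2667], [335.9, 200.7]), ([42, 0, 6, 5, 13], [349.4, 166.8]), ([69, 0, 2, 7, 12], [374.4, 167.6])]
side [([16, 48, 2, 4, 7], [266.6, 199.6]), ([20, 48, 2, 4, 5], [270.2, 199.2]), ([26, 49, 3, 4, 6], [277.0, 200.5]), ([30, 49, 2, 4, 6], [280.5, 200.5]), ([19, 53, 2, 5, 7], [269.6, 205.1]), ([33, 52, 3, 8, 12], [283.6, 205.4]), ([29, 54, 3, 5, 10], [279.9, 205.9])]
```

Emit:
step_arm(motion=[{"travel":[-0.9,-0.2,2.8],"twist":[0.2,0,0.6]},{"travel":[-0.8,-0.2,2.4],"twist":[0,0,0.5]},{"travel":[0,0,0],"twist":[0,0,0]},{"travel":[0,0,0],"twist":[0,0,0]}])

```text
clock: 25.02
eef_pos: [0.5986, -0.2375, 0.2136]
orientation: [3.133, 0.523, 1.861]
wrist_force: [0.5, -0.1, -0.2]
width: 0.0005
```

```bash
python3 -c "
from h import *
st()
rows([(T(mag,(251,0,32)),RP)])"
```

```text
t 25.025 track mm [244.3   2.7  64.1] w 0.5 Ftrk [ 0.1  0.4 -0.3] rotTrk [[-1.0, -0.001, -0.0], [-0.001, 1.0, 0.01], [0.0, 0.01, -1.0]] q [ 0.65  0.19 -0.65  1.77  0.68  1.13  0.04]
1 [{"travel":[-0.67, -0.3, 3.2],"twist":[0.6, -0.0, 0.1]}]
```

Emit:
step_arm(motion=[{"travel":[-0.7,-0.3,1.5],"twist":[0.6,0,0]},{"travel":[0,0,0],"twist":[0,0,0]},{"travel":[0,0,0.7],"twist":[0,0,0]},{"travel":[0,0,0],"twist":[0,0,0]}])

```text
clock: 25.52
eef_pos: [0.6018, -0.2539, 0.1986]
orientation: [3.141, 0.524, 1.862]
wrist_force: [0.0, -0.9, -0.9]
width: 0.0003
```

```bash
python3 -c "
from h import *
st()
rows([(T(mag,(251,0,32)),RP)])"
```

```text
t 25.525 track mm [251.2   1.1  42.8] w 0.3 Ftrk [ 0.3 -0.2 -1.2] rotTrk [[-1.0, -0.002, 0.001], [-0.002, 1.0, 0.001], [-0.001, 0.001, -1.0]] q [ 0.65  0.22 -0.63  1.77  0.71  1.11  0.04]
1 [{"travel":[0.02, -0.11, 1.08],"twist":[0.1, 0.0, 0.1]}]
```

Emit:
step_arm(motion=[{"travel":[0,-0.1,1.0],"twist":[0,0,0]},{"travel":[0,0,0],"twist":[0,0,0]},{"travel":[0,0,0.6],"twist":[0,0,0]},{"travel":[0,0,0.6],"twist":[0,0,0]}])

```text
clock: 26.02
eef_pos: [0.6058, -0.2659, 0.1833]
orientation: [3.138, 0.531, 1.861]
wrist_force: [-2.1, -0.3, 5.8]
width: 0.0001
```

```bash
python3 -c "
from h import *
st()"
```

```text
t 26.025 track mm [254.4   1.5  23.2] w 0.1 Ftrk [ 2.6 -2.1  5.2] rotTrk [[-1.0, -0.001, 0.007], [-0.001, 1.0, 0.004], [-0.007, 0.004, -1.0]] q [ 0.66  0.24 -0.62  1.78  0.73  1.08  0.02]
```

Emit:
step_arm(motion=[{"travel":[0.1,0,0.7],"twist":[0,0,0]},{"travel":[0.1,0,0.7],"twist":[0,0,0]},{"travel":[0,0,0.4],"twist":[0,0,0]},{"travel":[0,0,0.4],"twist":[0,0,0]}])

```text
clock: 26.52
eef_pos: [0.6085, -0.2684, 0.1818]
orientation: [3.14, 0.545, 1.86]
wrist_force: [-11.3, 8.0, 14.2]
width: 0.0006
```

```bash
python3 -c "
from h import *
st()
s=cams.camera('side')[:,:,::-1];cv2.imwrite('pics/side11.png',s)
h=cv2.cvtColor(np.ascontiguousarray(s),cv2.COLOR_BGR2HSV)
a=cv2.imread('pics/side10.png');
# darkness profile along track midline offset y=25 (black follower)
for f in(a,s):
    g=cv2.cvtColor(np.ascontiguousarray(f),cv2.COLOR_BGR2GRAY)
    print([(x,int(g[tuple(np.int32(proj('side',T(mag,(x,-28,19)))[::-1].round()))])) for x in range(0,140,8)])"
```

```text
t 26.525 track mm [256.5   3.4  20.3] w 0.6 Ftrk [-2.3 -8.5 17.7] rotTrk [[-1.0, 0.0, 0.021], [0.0, 1.0, 0.001], [-0.021, 0.001, -1.0]] q [ 0.65  0.25 -0.62  1.78  0.76  1.08  0.01]
[(0, 99), (8, 130), (16, 113), (24, 127), (32, 114), (40, 121), (48, 119), (56, 121), (64, 120), (72, 120), (80, 120), (88, 20), (96, 20), (104, 22), (112, 21), (120, 21), (128, 120), (136, 216)]
[(0, 98), (8, 129), (16, 113), (24, 128), (32, 57), (40, 22), (48, 19), (56, 22), (64, 65), (72, 120), (80, 120), (88, 119), (96, 121), (104, 120), (112, 120), (120, 120), (128, 119), (136, 120)]
```

Emit:
step_arm(motion=[{"travel":[0,0,-1.5],"twist":[0,0,0]},{"travel":[0,0,-4],"twist":[0,0,0]},{"travel":[1.5,0,-5],"twist":[0,0,0]},{"travel":[2,0,-4],"twist":[0,0,0]},{"travel":[0,0,0],"twist":[0,0,0]},{"travel":[0,0,0],"twist":[0,0,0]}])

```text
clock: 27.32
eef_pos: [0.5785, -0.1639, 0.2933]
orientation: [3.136, 0.546, 1.859]
wrist_force: [0.3, -1.0, -0.1]
width: 0.0007
```

```bash
python3 -c "
from h import *
st()
for n in('top','side'): cv2.imwrite(f'pics/{n}12.png',cams.camera(n)[:,:,::-1])
t,s=cv2.imread('pics/top12.png'),cv2.imread('pics/side12.png')
a=crop(s,250,150,70,75,6)
cv2.imwrite('pics/c10.png',np.hstack([cv2.resize(s[90:360,150:400],None,fx=1.5,fy=1.5)[:405],a[:405]]))"
```

```text
t 27.325 track mm [218.    4.5 171.2] w 0.7 Ftrk [ 0.8  0.  -0.6] rotTrk [[-1.0, 0.001, 0.023], [0.001, 1.0, 0.005], [-0.023, 0.005, -1.0]] q [ 0.59  0.08 -0.71  1.72  0.61  1.3   0.03]
```

View pics/c10.png

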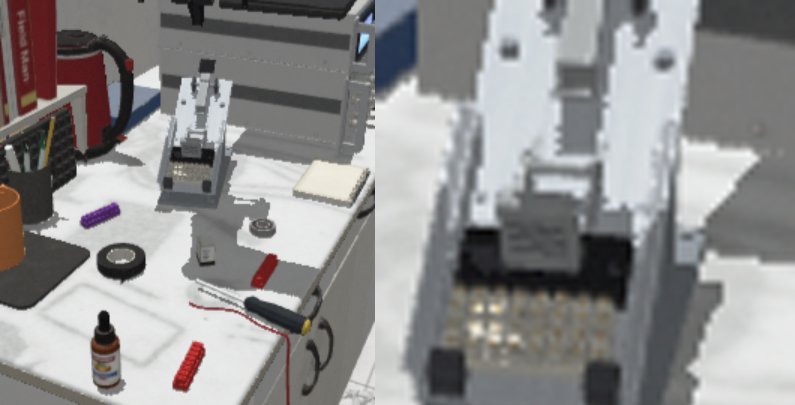

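Both strips lie crosswise with screws up, tight between the lugs (crop 445,370 and 600,380) and the follower (545,260). The bottle, tape, relay and bearing all stand where they were, and the gripper is clear.

```bash
python3 -c "
from plant import workorder
print(workorder.sign_off())"
```

```text
the job is handed in; nothing more can be done
None
```

The magazine is loaded and the job is handed in, at about 27 s of the 72 s allowed. I pulled the follower up until the clamp caught its cross-pin and held it. Both white strips then went in crosswise, and pressing the clamp's tail let the follower go.

- **Clamp catch:** when I eased the follower back, the force on the gripper reversed. Later pictures showed the follower staying up by itself, so the clamp was holding it.
- **Strips:** the last pictures show both strips square and screws up, tight between the lugs and the follower. The second strip slid down against the first on its own, before I pressed the tail.
- **Follower:** after release, its front face reads about 34–36 mm up the track. That matches the expected 0.028 m, give or take a few millimetres.
- **Bystanders and arm:** the bottle, tape, relay and bearing look unmoved in the last picture. I compared them by eye only. The gripper is clear of everything, and the wrist force reads about zero.
- **First grip:** my first grip on the pull plate was about 10 mm too far up the slope. I opened and took it again before pulling.
- **Magazine position:** my measurement of where the magazine sits is good to about 3 mm. The lugs appeared about 2 pixels (about 5 mm) off the fitted position in one view. The strips still seated properly.
- **Tail press:** the highest force I read while pressing was about 20 N, more than the 5 to 10 N needed but below the limits.

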